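# Lock the sugar bowl into its rack with the seesaw catch

## Task

Slide the white sugar bowl fully home against the back of its bay in the wooden rack, then press the blue paddle of the seesaw catch down past its centre so that it snaps over and its nose stands up behind the bowl. Be gentle: the bowl is ceramic and the catch is light, so use no more force than sliding and snapping need (keep under 25 N on each), never press the catch on hard after it has snapped, and leave everything else where it is.

Things in the scene. Friction and masses are not known exactly. Their poses are not given: they have to be found in the camera images.
- rack: Fixed wooden rack, 180 x 205 mm, 78 mm high. Origin on the counter below the bay's centre line; x points into the sugar bay from its open mouth to the back stop (face at x = 80 mm), y left, z up. Bay floor 36 mm above the counter, from x = -45 mm; side rails with inner faces at y = +-38.5 mm, outer +-48.5, tops at 60 mm. A jar 54 mm wide, 85 tall stands at x = 30, y = 105 mm: leave it.
- bay_home (a point): Point fixed in the rack at x = 44 mm, y = 0, 73 mm above the counter, with the rack's axes: where the sugar bowl's centre lies when the bowl is fully home, its back face touching the back stop.
- sugar_center (a point): Centre of the loose sugar bowl, 37 mm above its underside: white ceramic with blue band, 72 x 72 mm, 76 mm tall with its shut wooden lid, flat upright sides up to 64 mm, 0.4 to 0.75 kg. Stands on the bay floor between the rails (2.5 mm play each side), square to the rack within 0.02 rad, pulled out 22 to 48 mm towards the mouth. Slides at 2 to 5 N.
- paddle_mark (a point): Point fixed in the rack (x = -91 mm, y = 0, 38 mm above the counter), with the rack's axes: nominal centre of the top of the catch's blue paddle (36 mm along x, 50 across) when unlocked. The catch sits in a slotted bracket, its height up to 6 mm higher or lower and NOT MEASURED: the unlocked paddle top is 32 to 44 mm above the counter, the locked one 22 to 34: feel for it.
- catch (a joint): Seesaw catch, rad: 0 unlocked (paddle up, nose under the bay floor), 0.32 locked (paddle down 10 mm, nose up behind the bowl). Spring-loaded over its centre at 0.16. Pressed at the paddle's centre it resists with 7 to 10 N, then less and less, then falls away by itself onto a rigid stop. Pivot at rack x = -60 mm. The nose cannot rise while the bowl is over 2.5 mm from home.
Mind the look-alikes: they are no part of the job. Leave any purple or red look-alike of the part that bears sugar_center alone.

How it is judged:
By the outcome, as a careful person would: the job done as asked, in the order asked, and still so for the second after the job is handed in, with the robot touching nothing.
It also fails if it takes over 45 s, if anything falls off the work surface, if the arm or the gripper's body presses on something with over 40 N, if the wrist force passes 120 N, or if a joint passes its speed limit or range.

## Robot

A 6-joint arm with a two-finger parallel gripper is mounted at the origin on the work surface. World frame = base frame: x ahead of the robot, y to its left, z up, the work surface at z = 0. Lengths are in m, angles in degrees, forces in N, time in s.
With the tool pointing down it reaches from about 0.4 to 0.825 m from the base axis. Payload 7 kg.
Tool frame: the origin (TCP) lies midway between the tips of the shut fingers; the grasp point (between the pads) lies 19 mm behind it; y points along the fingers, z is the direction in which the jaws open and shut, and the axes are right-handed (so a half turn about y gives the same grasp; the last joint's range is limited). The gripper opens to 88 mm and grips with 3 to 60 N. Pads are 19 mm wide; open, the fingers measure 130 mm over their backs; the gripper's body (78 mm by 193 mm) begins 47 mm behind the grasp point.
Start: joints at [-60.212, 20.546, 0.682, 0, -70.136, -16.507], TCP at [0.155, -0.657, 0.227] pointing down, gripper open.
Joint ranges: [-176.03, 176.03], [-82.01, 121.73], [-58.28, 71.71], [-173.87, 95.51], [-174.79, -0.11], [-173.66, 173.66]. Speed limits (degrees/s): [136.94, 136.94, 172.46, 180, 180, 180].

## Interface

Orientations are given as [roll, pitch, yaw] about the fixed x, y, z axes, in that order (R = Rz(yaw) Ry(pitch) Rx(roll)).
In Python, from plant import ctrl gives the robot as it stands.
- The arm moves only by the tool step_arm, never from a script. Its argument "rows" is a list that holds one entry, the list of rows, each a list of 7 numbers: the gripper command: -1 is shut, 1 is fully open, values between are in proportion, then the shift along the world's x, y, z in cm, then the turn, a rotation vector about the world's x, y, z in degrees. In form: [[[fingers, tx, ty, tz, rx, ry, rz], ...]]. A call has 1 to 12 rows; each row shifts and turns the commanded pose from where the row before left it; what a row does not reach is not made up. A row lasts 1/8 s, in which the tool goes at most 62.5 mm and 10.7 degrees, less where a joint would pass 70% of its speed; a pose out of reach is approached as far as the arm can. A call is refused whole if a number of a shift passes 6.25 or a number of a turn 10.7, either way. A call with a gripper value outside its range is refused whole. The fingers move at their own pace and stop on an object; the grip force is fixed at half the most. Time passes only in rows, so rows that do not move let the fingers close. It gives the time, the measured TCP pose, the force and the opening at its end, in the units of the state.
- ctrl.get_obs(): the state, without advancing time (a new reading comes with each control period).
- ctrl.snapshot(name): name is "scene" or "side" or "wrist"; returns the picture (420x560x3 uint8, blue, green, red); there is no depth.
- ctrl.camera_params(name): a dict with "vertical_fov" (degrees; the focal length in pixels is half the picture's height over the tangent of half this angle, whatever the lens; pixels are square), "cx", "cy" (the principal point, pixels), "rvec" (rotation vector, rad) and "tvec" (3), from world to camera coordinates, as OpenCV has them. Camera axes: x right, y down, z forward; pixel columns grow to the right and rows downward; lengths in m; the calibration is good to about 2 mm. A picture is of the moment at which its call begins: read the wrist's pose just before it. camera_params takes no time and is no camera call; for the wrist camera it gives the pose at the moment of the call.
- ctrl.close_job(): hands the job in, once; it reports no verdict.
The state is a dict: "clock": time; "joint_pos": joint angles; "qvel": joint speeds; "tau": joint torques, N m; "tool_pos": TCP position; "orientation": TCP orientation; "force": force on the tool from outside, world axes, zero at the start; "moment": the same for the moment, N m; "opening": finger opening in m.
Only numpy, scipy, OpenCV 4.12 (cv2) and the standard library are available. Lean on these libraries where they do the work, as an engineer would, in place of code of your own. Each camera call takes 0.05 s, during which the arm holds its last target. There are 200 camera calls.

## Working session

There is one attempt and no reset: what is moved stays moved. The work goes in short steps, Python scripts to look and compute and a tool call to move; the robot and the scene stay as the last step left them, time stands still between calls to the robot, and variables do not carry over. Pictures are saved under pics/ and viewed, about 8 in all and at most 12, crops included, and the job is handed in when it is done.

Besides the shell and the picture viewer there is one more tool, called after "Emit:" as a command line: name --argument value ..., lists and objects as JSON in quotes. step_arm: Moves the arm, as the interface text tells. Its arguments: {"type":"object","properties":{"rows":{"type":"array"}},"required":["rows"]}

```bash
mkdir -p pics; ls; python3 - <<'E'
from plant import ctrl
import cv2
for n in("scene","side"):
    cv2.imwrite(f"pics/{n}1.png",ctrl.snapshot(n)); print(n,ctrl.camera_params(n))
print(ctrl.get_obs())
E
```

```text
pics
scene {'vertical_fov': 43.530240802098575, 'cx': 272.9391783140764, 'cy': 211.9559356867962, 'rvec': array([ 0.9551757 ,  2.44627442, -1.06396015]), 'tvec': array([ 0.35515727, -0.20700132,  1.08397678])}
side {'vertical_fov': 50.64562284541299, 'cx': 275.1041287661371, 'cy': 220.2429142088417, 'rvec': array([ 1.03076432, -2.48064441,  0.99709091]), 'tvec': array([0.4265774 , 0.29439439, 0.47035081])}
{'clock': 0.1, 'joint_pos': array([-6.02121754e+01,  2.05864549e+01,  6.37413138e-01, -1.80392736e-02,
       -7.01374825e+01, -1.65066077e+01]), 'qvel': array([-0.00728888,  0.02572007,  0.07103046,  0.04930091,  0.03309961,
       -0.02839015]), 'tau': array([-5.44575414e-04, -5.84164882e+01,  2.93748808e+01,  7.01536372e+00,
        1.02016755e-02, -4.61206275e-05]), 'tool_pos': array([ 0.15492604, -0.65650309,  0.2257131 ]), 'orientation': array([-8.99122229e+01,  8.32602442e-03,  1.32750813e+01]), 'force': array([-0.04543201,  0.11122958,  0.84410212]), 'moment': array([0.00282207, 0.00962012, 0.02401278]), 'opening': 0.08768650062056181}
```

View pics/scene1.png

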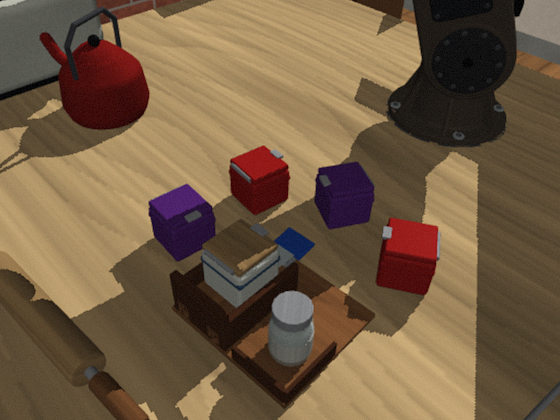

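View pics/side1.png

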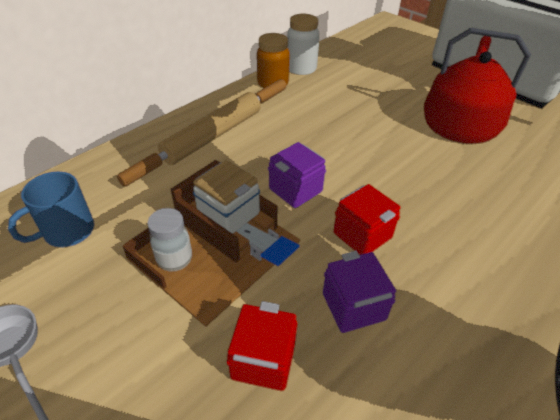

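Both views show the one white bowl in the rack: scene (240,262), side (227,195). The blue paddle is at scene (294,243), side (281,251). The purple boxes (scene 182,222 and 344,195) and red boxes (260,180 and 408,255) are look-alikes standing on the counter. I'll confirm this in an enlarged crop.

```bash
cat > h.py <<'E'
import numpy as np, cv2
from plant import ctrl
def cam(n):
    p=ctrl.camera_params(n); f=210/np.tan(np.radians(p['vertical_fov']/2))
    return f,p['cx'],p['cy'],cv2.Rodrigues(np.array(p['rvec']))[0],np.array(p['tvec'])
def ray(c,u):
    f,cx,cy,R,t=c; d=R.T@np.array([(u[0]-cx)/f,(u[1]-cy)/f,1]); return -R.T@t,d/np.linalg.norm(d)
def plane(c,u,z):
    o,d=ray(c,u); return o+d*(z-o[2])/d[2]
def tri(c1,u1,c2,u2):
    o,d=ray(c1,u1);q,e=ray(c2,u2)
    s=np.linalg.lstsq(np.c_[d,-e],q-o,rcond=None)[0]; a=o+s[0]*d;b=q+s[1]*e
    return (a+b)/2,np.linalg.norm(a-b)
def proj(c,P):
    f,cx,cy,R,t=c;p=R@P+t;return np.array([f*p[0]/p[2]+cx,f*p[1]/p[2]+cy])
E
python3 - <<'E'
from h import *
A=cv2.imread('pics/scene1.png');B=cv2.imread('pics/side1.png')
C=[]
for n,I,(x,y) in(("scene",A,(160,210)),("side",B,(115,130))):
    hsv=cv2.cvtColor(I,cv2.COLOR_BGR2HSV)
    m=cv2.inRange(hsv,(105,150,50),(122,255,255)); m[:, :x]=0;m[:y]=0;m[y+190:]=0;m[:,x+220:]=0
    k,l,s,c=cv2.connectedComponentsWithStats(m)
    i=1+s[1:,4].argmax();print(n,s[i],c[i]);C.append(c[i])
    cv2.imwrite(f'pics/{n}crop.png',cv2.resize(I[y:y+200,x:x+220],None,fx=3,fy=3,interpolation=cv2.INTER_CUBIC))
print(tri(cam("scene"),C[0],cam("side"),C[1]))
E
```

```text
scene [275 228  39  32 638] [294.34639498 242.92789969]
side [261 237  38  28 572] [279.51398601 250.48426573]
(array([0.51702945, 0.07734506, 0.03098659]), np.float64(0.001481216156432951))
```

View pics/scenecrop.png

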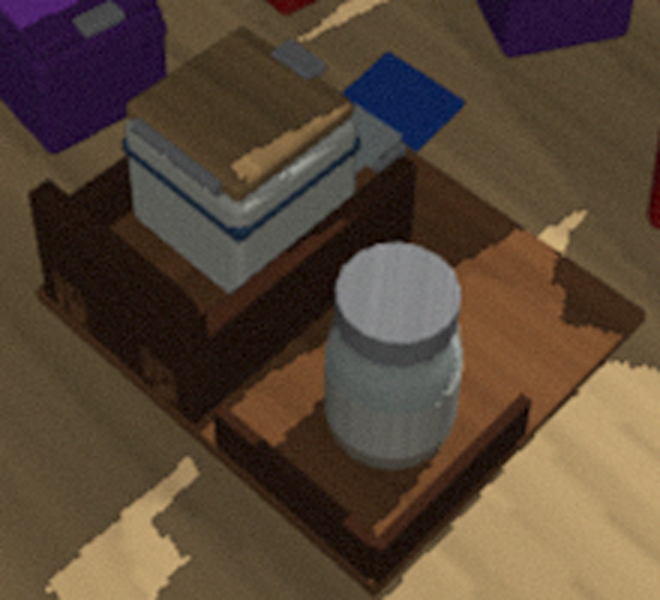

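View pics/sidecrop.png

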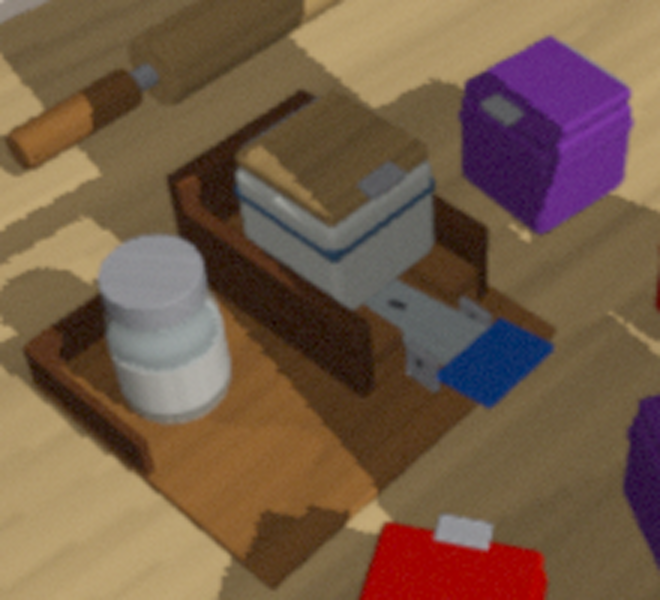

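```bash
python3 - <<'E'
from h import *
S=cam("scene");D=cam("side")
s=lambda x,y:(160+x/3,210+y/3); d=lambda x,y:(115+x/3,130+y/3)
print('jar',tri(S,s(398,290),D,d(154,267)))
print('blue S',[plane(S,s(*p),.033).round(4)[:2] for p in((391,53),(465,101),(414,150))])
print('blue D',[plane(D,d(*p),.033).round(4)[:2] for p in((504,321),(552,348),(490,405),(440,370))])
print('base S',[plane(S,s(*p),.004).round(4)[:2] for p in((645,318),(375,592),(38,295))])
print('base D',[plane(D,d(*p),.004).round(4)[:2] for p in((275,587),(553,332),(27,345))])
print('lid S',[plane(S,s(*p),.112-.002).round(4)[:2] for p in((128,110),(240,28),(355,108),(238,195))])
print('lid D',[plane(D,d(*p),.110).round(4)[:2] for p in((238,158),(325,92),(428,160),(330,222))])
print('band S',[plane(S,s(*p),.094).round(4)[:2] for p in((125,149),(238,235),(357,146))])
print('band D',[plane(D,d(*p),.094).round(4)[:2] for p in((238,190),(333,254),(434,184))])
E
```

```text
jar (array([0.63252465, 0.18660164, 0.09169963]), np.float64(0.0034049479293581336))
blue S [array([0.501 , 0.0533]), array([0.4978, 0.1005]), array([0.5381, 0.1064])]
blue D [array([0.5311, 0.055 ]), array([0.5018, 0.0508]), array([0.4984, 0.0982]), array([0.5308, 0.1002])]
base S [array([0.5135, 0.2283]), array([0.6902, 0.2391]), array([0.7041, 0.0373])]
base D [array([0.5094, 0.2248]), array([0.5247, 0.0232]), array([0.7127, 0.2266])]
lid S [array([0.6608, 0.0595]), array([0.5957, 0.0531]), array([0.5917, 0.1207]), array([0.657 , 0.1239])]
lid D [array([0.6484, 0.1212]), array([0.6575, 0.0583]), array([0.583 , 0.0567]), array([0.5836, 0.1184])]
band S [array([0.6668, 0.0632]), array([0.6617, 0.1287]), array([0.5952, 0.1261])]
band D [array([0.6454, 0.1259]), array([0.5796, 0.1215]), array([0.5814, 0.0546])]
```

The bowl at crop (240,150) is white with a blue band and a wooden lid, so it is the target. The rack yaw is about 4° and its origin about (0.61, 0.08). Next I'll go above for a wrist look, after checking the kettle's position.

```bash
python3 - <<'E'
from h import *
S=cam("scene");D=cam("side")
print('kettle base',plane(S,(110,118),0.01),plane(S,(60,95),.05),'lid',tri(S,(94,41),D,(486,57)),'red',tri(S,(260,160),D,(367,200)),'purple',tri(S,(182,200),D,(297,155)), 'redhandle',tri(S,(42,38),D,(486,42)))
s=lambda x,y:(160+x/3,210+y/3); d=lambda x,y:(115+x/3,130+y/3)
print('bandL back/front',tri(S,s(238,235),D,d(238,190)),tri(S,s(357,146),D,d(333,254)))
print('blue',tri(S,s(391,53),D,d(552,348)),tri(S,s(465,101),D,d(490,405)),tri(S,s(414,150),D,d(440,370)))
print('base',tri(S,s(645,318),D,d(275,587)))
w=cam("wrist");print(w, ray(w,(280,210)))
E
```

```text
kettle base [ 0.5309229  -0.41947103  0.01      ] [ 0.58703633 -0.49417693  0.05      ] lid (array([ 0.50801527, -0.46588924,  0.14710912]), np.float64(0.00440095225518663)) red (array([ 0.46510495, -0.05460359,  0.08066739]), np.float64(0.002797897814543286)) purple (array([ 0.6112548 , -0.05814768,  0.08135734]), np.float64(0.002824423142096673)) redhandle (array([ 0.55815061, -0.58563587,  0.12424831]), np.float64(0.0008441205113097736))
bandL back/front (array([0.65567574, 0.12035341, 0.08253249]), np.float64(0.0018029322605424855)) (array([0.58757822, 0.11697473, 0.08299571]), np.float64(0.003400169540142468))
blue (array([0.50108675, 0.05242661, 0.03359513]), np.float64(0.0021000422310353327)) (array([0.4977856 , 0.09963558, 0.03348023]), np.float64(0.0020422702870719635)) (array([0.53342529, 0.09987277, 0.02715757]), np.float64(0.005045495341710446))
base (array([0.51090571, 0.22537275, 0.00052626]), np.float64(0.0030828803675626826))
(np.float64(293.98433887736735), 281.62242094618625, 211.43654744237358, array([[-0.23014389,  0.97315481,  0.00187184],
       [ 0.93208495,  0.21987745,  0.2878742 ],
       [ 0.27973458,  0.0679972 , -0.95766641]]), array([ 0.67272782, -0.03669401,  0.39085566])) (array([ 0.07969029, -0.67317722,  0.38361336]), array([ 0.27644257,  0.06155052, -0.95905737]))
```

Emit:
step_arm --rows '[[[-1,2.7,5.5,0.5,0,0,0],[-1,2.7,5.5,0.5,0,0,-1],[-1,2.7,5.5,0.5,0,0,-1],[-1,2.7,5.5,0.5,0,0,-1],[-1,2.7,5.5,0.5,0,0,-1],[-1,2.7,5.5,0.5,0,0,-1],[-1,2.7,5.5,0.5,0,0,-1],[-1,2.7,5.5,0.5,0,0,-1],[-1,2.7,5.5,0.5,0,0,-1],[-1,2.7,5.5,0.5,0,0,-1],[-1,2.7,5.5,0.5,0,0,-1],[-1,2.7,5.5,0.5,0,0,0]]]'

```text
clock: 1.6
tool_pos: [0.4793, 0.0052, 0.2868]
orientation: [-90.0, -0.0, 3.3]
force: [2.3, -1.1, 0.0]
opening: 0.0003
```

Emit:
step_arm --rows '[[[-1,1.5,4,0,0,0,0],[-1,1.5,3.7,0,0,0,0],[-1,0,0,0,0,0,0],[-1,0,0,0,0,0,0]]]'

```text
clock: 2.1
tool_pos: [0.5087, 0.08, 0.2861]
orientation: [-90.0, 0.1, 3.3]
force: [0.5, 0.6, -0.6]
opening: 0.0001
```

```bash
python3 - <<'E'
from h import *
w=cam("wrist");I=ctrl.snapshot("wrist");cv2.imwrite('pics/w1.png',cv2.resize(I,None,fx=1.4,fy=1.4,interpolation=cv2.INTER_CUBIC))
np.savez('w1.npz',f=w[0],cx=w[1],cy=w[2],R=w[3],t=w[4])
o=ctrl.get_obs();print(o['tool_pos'],o['orientation'],o['force'])
E
```

```text
[0.50863166 0.07958551 0.2863529 ] [-9.00104463e+01  3.24454890e-02  3.27076429e+00] [-0.22461997 -0.18772171  0.39536793]
```

View pics/w1.png

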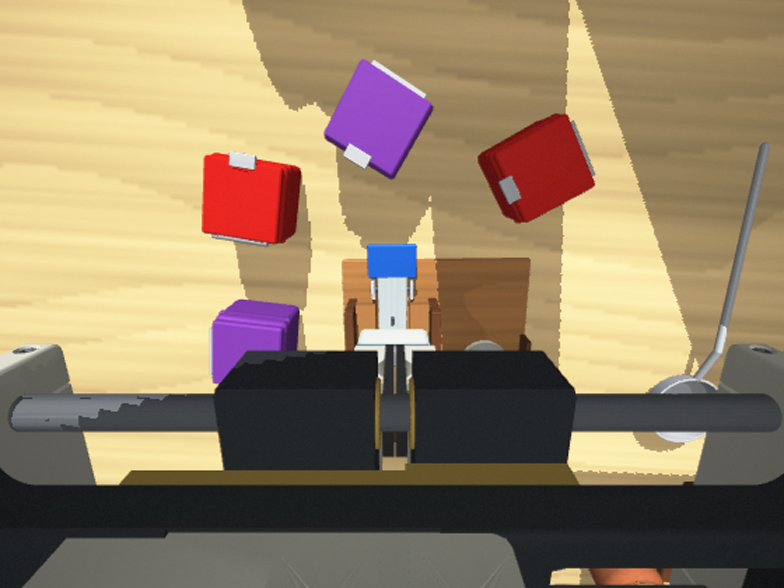

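The wrist view has the paddle at (392,260), the rack front edge from (343,261) to (530,258), the rail ends at about (351,301) and (435,300), and the white bowl's front at (395,340).

```bash
python3 - <<'E'
from h import *
w=np.load('w1.npz');W=(w['f'],w['cx'],w['cy'],w['R'],w['t'])
p=lambda x,y,z:plane(W,(x/1.4,y/1.4),z).round(4)
print('origin of cam',ray(W,(0,0))[0])
I=cv2.imread('pics/w1.png');m=cv2.inRange(cv2.cvtColor(I,cv2.COLOR_BGR2HSV),(103,130,60),(122,255,255));m[:230]=0;m[290:]=0
r=cv2.minAreaRect(cv2.findNonZero(m));print(r)
for z in(.028,.033,.038):print('paddle',[p(*q,z)[:2] for q in cv2.boxPoints(r)],p(*r[0],z))
print('base',p(343,261,.008),p(530,258,.008)); print('rail',p(345,301,.06),p(441,300,.06))
E
```

```text
origin of cam [0.43154869 0.07700205 0.44408438]
((391.0, 260.5), (33.0, 48.0), 90.0)
paddle [array([0.5025, 0.0534]), array([0.4996, 0.1021]), array([0.5341, 0.1046]), array([0.537 , 0.0548])] [0.5181 0.0787 0.028 ]
paddle [array([0.5016, 0.0537]), array([0.4988, 0.1018]), array([0.5329, 0.1043]), array([0.5357, 0.055 ])] [0.5171 0.0787 0.033 ]
paddle [array([0.5008, 0.054 ]), array([0.498 , 0.1015]), array([0.5316, 0.104 ]), array([0.5345, 0.0553])] [0.516  0.0787 0.038 ]
base [0.5258 0.0271 0.008 ] [0.5108 0.228  0.008 ]
rail [0.5543 0.0359 0.06  ] [0.5478 0.1296 0.06  ]
```

Emit:
step_arm --rows '[[[-1,1.2,0.1,-5.5,0,0,0.7],[-1,1.2,0.1,-5.5,0,0,0],[-1,1.2,0,-5.5,0,0,0],[-1,0,0,-4,0,0,0],[-1,0,0,-2.1,0,0,0],[-1,0,0,0,0,0,0],[-1,0,0,0,0,0,0]]]'

```text
clock: 3.02
tool_pos: [0.5457, 0.0818, 0.0618]
orientation: [-90.0, -0.1, 4.0]
force: [-0.1, -0.5, 0.7]
opening: 0.0007
```

Emit:
step_arm --rows '[[[-1,0.8,0.06,0,0,0,0],[-1,0.8,0.05,0,0,0,0],[-1,0.4,0.03,0,0,0,0],[-1,0.4,0.03,0,0,0,0],[-1,0.4,0.03,0,0,0,0],[-1,0.4,0.03,0,0,0,0],[-1,0.4,0.03,0,0,0,0],[-1,0.4,0.03,0,0,0,0]]]'

```text
clock: 4.03
tool_pos: [0.5846, 0.0848, 0.0603]
orientation: [-90.0, 0.1, 4.0]
force: [-3.4, -0.6, 1.0]
opening: 0.0006
```

Emit:
step_arm --rows '[[[-1,0.3,0.02,0,0,0,0],[-1,0.3,0.02,0,0,0,0],[-1,0.3,0.02,0,0,0,0],[-1,0.3,0.02,0,0,0,0],[-1,0.3,0.02,0,0,0,0]]]'

```text
clock: 4.65
tool_pos: [0.6002, 0.086, 0.0605]
orientation: [-90.0, 0.0, 4.0]
force: [-2.0, -0.1, -2.4]
opening: 0.0004
```

Emit:
step_arm --rows '[[[-1,0.1,0.01,0,0,0,0],[-1,0.1,0.01,0,0,0,0],[-1,0.1,0,0,0,0,0]]]'

```text
clock: 5.03
tool_pos: [0.603, 0.0862, 0.0605]
orientation: [-90.0, 0.0, 4.0]
force: [-2.0, -0.2, -2.1]
opening: 0.0005
```

Emit:
step_arm --rows '[[[-1,0.1,0.01,0,0,0,0],[-1,0.1,0,0,0,0,0]]]'

```text
clock: 5.28
tool_pos: [0.6039, 0.0862, 0.0605]
orientation: [-90.0, 0.1, 4.0]
force: [-11.1, 2.9, 5.5]
opening: 0.0006
```

Emit:
step_arm --rows '[[[-1,0.1,0.01,0,0,0,0],[-1,0.05,0,0,0,0,0]]]'

```text
clock: 5.52
tool_pos: [0.6039, 0.0862, 0.0606]
orientation: [-90.0, 0.3, 4.0]
force: [-15.6, 3.5, 8.4]
opening: 0.0009
```

Emit:
step_arm --rows '[[[-1,0.1,0.01,0,0,0,0],[-1,0,0,0,0,0,0]]]'

```text
clock: 5.78
tool_pos: [0.6039, 0.0862, 0.0606]
orientation: [-90.0, 0.3, 4.0]
force: [-19.0, 3.0, 11.3]
opening: 0.0006
```

Firm stop at x = 0.604, so I'm backing off and checking for the gap.

Emit:
step_arm --rows '[[[-1,-0.5,-0.04,0,0,0,0],[-1,-2,-0.15,0,0,0,0],[-1,-3,-0.2,0,0,0,0],[-1,-3,-0.2,1.5,0,0,0],[-1,-0.4,0,1,0,0,0],[-1,0,0,0,0,0,0],[-1,0,0,0,0,0,0]]]'

```text
clock: 6.65
tool_pos: [0.5196, 0.0809, 0.0856]
orientation: [-90.0, -0.1, 4.0]
force: [0.4, 0.0, -1.0]
opening: 0.0002
```

```bash
python3 - <<'E'
from h import *
A=ctrl.snapshot("scene")[200:340,160:300];B=ctrl.snapshot("side")[130:270,150:290]
cv2.imwrite('pics/after.png',cv2.resize(np.hstack([A,B]),None,fx=2.8,fy=2.8,interpolation=cv2.INTER_CUBIC))
o=ctrl.get_obs();print(o['tool_pos'],o['force'])
E
```

```text
[0.51903278 0.08057732 0.0850583 ] [ 0.01432108 -0.91981215  0.54717697]
```

View pics/after.png

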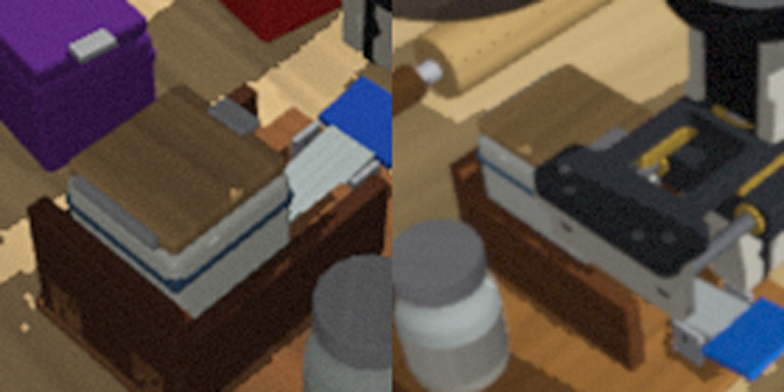

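The bowl now sits against the back stop: no floor is visible between them at crop (185,310), and the stop was firm. Next I'll feel for the paddle.

Emit:
step_arm --rows '[[[-1,-0.2,-0.15,-2,0,0,0],[-1,0,0,-1.2,0,0,0],[-1,0,0,-0.6,0,0,0],[-1,0,0,0,0,0,0],[-1,0,0,0,0,0,0]]]'

```text
clock: 7.38
tool_pos: [0.5169, 0.0792, 0.0479]
orientation: [-90.0, -0.0, 4.0]
force: [0.8, 0.1, -0.3]
opening: 0.0004
```

Emit:
step_arm --rows '[[[-1,0,0,-0.1,0,0,0],[-1,0,0,-0.1,0,0,0]]]'

```text
clock: 7.62
tool_pos: [0.5167, 0.0792, 0.0459]
orientation: [-90.0, -0.0, 4.0]
force: [0.4, -0.3, 0.1]
opening: 0.0003
```

Emit:
step_arm --rows '[[[-1,0,0,-0.1,0,0,0],[-1,0,0,-0.1,0,0,0]]]'

```text
clock: 7.88
tool_pos: [0.5166, 0.0791, 0.0435]
orientation: [-90.0, -0.0, 4.0]
force: [-0.4, 0.0, -0.5]
opening: 0.0003
```

Emit:
step_arm --rows '[[[-1,0,0,-0.1,0,0,0],[-1,0,0,-0.1,0,0,0]]]'

```text
clock: 8.12
tool_pos: [0.5165, 0.0791, 0.0415]
orientation: [-90.0, 0.0, 4.0]
force: [-0.1, -0.7, 0.2]
opening: 0.0004
```

Emit:
step_arm --rows '[[[-1,0,0,-0.1,0,0,0],[-1,0,0,-0.1,0,0,0]]]'

```text
clock: 8.38
tool_pos: [0.5166, 0.0791, 0.0395]
orientation: [-90.0, -0.0, 4.0]
force: [-0.3, -0.4, -0.1]
opening: 0.0007
```

Emit:
step_arm --rows '[[[-1,0,0,-0.1,0,0,0],[-1,0,0,-0.1,0,0,0]]]'

```text
clock: 8.62
tool_pos: [0.5166, 0.0791, 0.0375]
orientation: [-90.0, -0.0, 4.0]
force: [-0.6, 1.6, 0.5]
opening: 0.0004
```

Emit:
step_arm --rows '[[[-1,0,0,-0.1,0,0,0],[-1,0,0,-0.1,0,0,0]]]'

```text
clock: 8.88
tool_pos: [0.5166, 0.0791, 0.0357]
orientation: [-90.0, -0.0, 4.0]
force: [-2.3, 0.0, 8.6]
opening: 0.0004
```

Emit:
step_arm --rows '[[[-1,0,0,-0.1,0,0,0],[-1,0,0,0,0,0,0]]]'

```text
clock: 9.12
tool_pos: [0.5165, 0.0791, 0.0351]
orientation: [-90.0, -0.0, 4.0]
force: [-2.8, -0.0, 8.0]
opening: 0.0
```

Emit:
step_arm --rows '[[[-1,0,0,-0.1,0,0,0],[-1,0,0,-0.1,0,0,0]]]'

```text
clock: 9.38
tool_pos: [0.5161, 0.079, 0.0328]
orientation: [-90.0, 0.0, 4.0]
force: [-3.0, 0.6, 5.9]
opening: 0.0002
```

Emit:
step_arm --rows '[[[-1,0,0,-0.1,0,0,0],[-1,0,0,0,0,0,0]]]'

```text
clock: 9.62
tool_pos: [0.5163, 0.079, 0.0315]
orientation: [-90.0, 0.0, 4.0]
force: [-0.8, 0.2, 3.8]
opening: 0.0002
```

Emit:
step_arm --rows '[[[-1,0,0,-0.1,0,0,0],[-1,0,0,0,0,0,0]]]'

```text
clock: 9.88
tool_pos: [0.5166, 0.079, 0.0304]
orientation: [-90.0, 0.0, 4.0]
force: [-1.0, -0.2, 1.8]
opening: 0.0006
```

Emit:
step_arm --rows '[[[-1,0,0,-0.1,0,0,0],[-1,0,0,0,0,0,0]]]'

```text
clock: 10.12
tool_pos: [0.5167, 0.0792, 0.0294]
orientation: [-90.0, -0.0, 4.0]
force: [-0.5, 0.3, 0.1]
opening: 0.0005
```

Emit:
step_arm --rows '[[[-1,0,0,-0.05,0,0,0],[-1,0,0,0,0,0,0]]]'

```text
clock: 10.38
tool_pos: [0.5166, 0.0791, 0.029]
orientation: [-90.0, -0.0, 4.0]
force: [0.2, -0.4, 0.3]
opening: 0.0008
```

The force fell to zero past centre, so the catch has snapped over. Retreating to look.

Emit:
step_arm --rows '[[[-1,0,0,1,0,0,0],[-1,0,0,4,0,0,0],[-1,0,0,6,0,0,0],[-1,-1,-4,4,0,0,0],[-1,-1,-4,4,0,0,0],[-1,-1,-4,3,0,0,0],[-1,0,0,0,0,0,0],[-1,0,0,0,0,0,0]]]'

```text
clock: 11.38
tool_pos: [0.4863, -0.041, 0.2493]
orientation: [-90.0, -0.0, 3.9]
force: [-0.3, -0.2, -0.2]
opening: 0.0006
```

```bash
python3 - <<'E'
from h import *
A=ctrl.snapshot("scene")[200:340,160:335];I=ctrl.snapshot("side");B=I[130:270,130:305]
cv2.imwrite('pics/fin.png',cv2.resize(np.hstack([A,B]),None,fx=2.25,fy=2.25,interpolation=cv2.INTER_CUBIC))
C=[]
for I in(ctrl.snapshot("scene"),ctrl.snapshot("side")):
    m=cv2.inRange(cv2.cvtColor(I,cv2.COLOR_BGR2HSV),(105,150,50),(122,255,255));m[:225]=0;m[275:]=0;m[:,:250]=0;m[:,325:]=0
    k,l,s,c=cv2.connectedComponentsWithStats(m);C.append(c[1+s[1:,4].argmax()])
print(C,tri(cam("scene"),C[0],cam("side"),C[1]))
o=ctrl.get_obs();print(o['clock'],o['tool_pos'],o['force'])
E
```

```text
[array([294.51960784, 247.42156863]), array([279.35736677, 254.78369906])] (array([0.51663342, 0.07786001, 0.0216999 ]), np.float64(0.0014713032552440433))
11.575 [ 0.4863535  -0.040355    0.24824107] [ 0.40720711 -0.07306431  0.89032331]
```

View pics/fin.png

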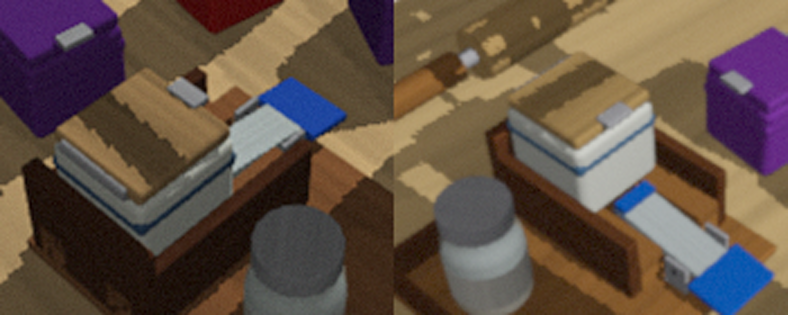

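The paddle has dropped about 9 mm (triangulated z 31 → 22 mm). The catch nose (blue tip, at crop 633,197) stands up right behind the bowl, and the bowl is home. Handing in.

```bash
python3 -c "
from plant import ctrl
print(ctrl.close_job())"
```

```text
the job is handed in; nothing more can be done
None
```

The white sugar bowl is home against the back of its bay and the catch is locked behind it. I handed the job in at about 11.6 s, with the arm clear of everything.

- **Bowl:** I pushed it with the shut fingers at 2–4 N until it met a firm stop and would not move further. While confirming the stop, the force rose to 19 N along the push and 22 N in total. That is under the 25 N limit but more than the slide needed, so I backed off.
- **Catch:** I felt the paddle top at about 36 mm. The highest reading while pressing was about 9 N. It then fell to zero as the catch snapped over, and I lifted away without pressing on.
- **Last checks:** Triangulation from the two fixed cameras puts the paddle about 9 mm lower (31 to 22 mm). The side view shows the nose standing up right behind the bowl. The neighbouring boxes and the jar look undisturbed in the final pictures.
- **Disagreement:** My camera estimate of the rack's origin was about 4 mm off the position implied by the stop. I trusted the firm stop, and the nose being able to rise supports it.

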